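# Rinse the tall mixing tin on the glass rinser

### The job

Rinse out the tall mixing tin: pick it up from the rubber mat, where it stands mouth down, set its mouth squarely over the spray head of the glass rinser, and push the tin straight down until the spring-loaded head is fully depressed. Finish while still holding the tin pressed down on the rinser like that; do not let go. Leave the short tin, the pint glass and the jigger where they stand.

Things in the scene. Friction and masses are not known exactly. Their poses are not given: they have to be found in the camera images.
- tall_tin: the tall stainless mixing tin, a hollow tapered cup standing mouth down: 170 mm high, 90 mm outside diameter at the mouth (below), 60 mm at the closed flat base (above, so that it is uppermost), straight taper between; wall 3 mm, mouth inside diameter 84 mm; 0.18 to 0.29 kg. The tallest of three vessels on a black ribbed rubber mat (top 8 mm above the bench), in any of three places 130 mm apart. Origin: centre of the mouth plane; z points up, to the closed base at z = +170 mm
- short_tin: the short stainless tin, same style, also mouth down on the mat: 115 mm high, 84 mm at the mouth, 58 mm at the base. Origin: centre of the mouth, z up. To be left alone
- pint_glass: clear pint glass, mouth down on the mat: 148 mm high, 88 mm at the mouth, 62 mm at the base above. Origin: centre of the mouth, z up. To be left alone
- jigger: small steel double-cone measure, 74 mm high, 44 mm diameter, standing on the grille of the rinser's tray about 135 mm from the spray head. Origin: centre of its foot, z up. To be left alone
- rinser: the glass rinser: a stainless drip tray fixed to the bench, 285 x 180 mm, with a slotted grille (22 mm above the bench) inside a rim 26 mm high. Origin: on the bench, straight under the axis of the spray head; the tray runs from x = -190 to +95 mm and y = -90 to +90 mm of its own frame. It lies to the left or the right of the robot's centre line, the mat on the other side
- spray_seat (a point): middle of the seat plane of the black star-shaped spray head of the rinser: the flat tops of its six arms (each reaching 54 mm from the axis), on which the rim of a vessel rests; 42 mm above the bench when not pressed. Inside the vessel's mouth six ribs stand up from the arms: 37.5 mm from the axis at the seat, bevelled inwards from 3 mm above it to 20 mm from the axis at 19 mm above it, with a central nozzle 26 mm above the seat. z up; the point moves down with the head
- spray_head (a joint): travel of the spray head: 0 at rest, grows as it is pressed straight down, 0.010 m at its stop (fully depressed, seat 32 mm above the bench). The spring needs 6 N to start and 12 N at the stop; the tin's own weight does not move it
Things that resemble listed ones, but are neither listed nor needed, are in the scene too. What is shaped like the tall_tin but green or red is not meant.

How it is judged (in metres and radians):
On the way:
1. the tall tin is picked up: held by the fingers, its mouth more than 60 mm above the bench and touching neither mat nor rinser (height (world z) of tall_tin above 0.06 m and contact force between tall_tin and the fingers above 1 N and contact force between tall_tin and rinser below 0.1 N), for 0.2 s.
At the end, for the whole second after the job is handed in: The fingers still hold the tall tin pressed on the spray head (over 4 N): the head is at least 7.5 of its 10 mm down, the rim sits on the arms (mouth centre within 8 mm of the axis and 4 mm of the seat height), the tin is upright within 0.1 rad and still (value of joint spray_head above 0.0075 m and horizontal distance between tall_tin and spray_seat below 0.008 m and z of tall_tin in the frame of spray_seat between -0.004 and 0.004 m and angle between tall_tin's own z axis and vertical below 0.1 rad and contact force between tall_tin and rinser above 4 N and contact force between tall_tin and the fingers above 2 N and linear speed of tall_tin below 0.02 m/s); the arm keeps its last pose, push and grip.
It fails at once if the short tin is shifted by more than 20 mm or tipped (distance of short_tin from where it was at the start of the episode above 0.02 m or angle between short_tin's own z axis and vertical above 0.3 rad).
It fails at once if the pint glass is shifted by more than 20 mm or tipped (distance of pint_glass from where it was at the start of the episode above 0.02 m or angle between pint_glass's own z axis and vertical above 0.3 rad).
It fails at once if the jigger is shifted by more than 20 mm or tipped (distance of jigger from where it was at the start of the episode above 0.02 m or angle between jigger's own z axis and vertical above 0.3 rad).
It also fails if it takes over 45 s, if anything falls off the work surface, if the arm or the gripper's body presses on something with over 40 N, if the wrist force passes 120 N, or if a joint passes its speed limit or range.

### The arm

A 6-joint arm with a two-finger parallel gripper is mounted at the origin on the work surface. World frame = base frame: x ahead of the robot, y to its left, z up, the work surface at z = 0. Lengths are in mm, angles in rad, forces in N, time in s.
With the tool pointing down it reaches from about 300 to 825 mm from the base axis. Payload 5.4 kg.
Tool frame: the origin (TCP) lies midway between the tips of the shut fingers; the grasp point (between the pads) lies 19 mm behind it; z points along the fingers, y is the direction in which the jaws open and shut (so a half turn about z gives the same grasp; the last joint's range is limited). The gripper opens to 92 mm and grips with 3 to 60 N. Pads are 20 mm wide; open, the fingers measure 128 mm over their backs; the gripper's body (75 mm by 189 mm) begins 69 mm behind the grasp point.
Start: joints at [-1.541, 0.158, 1.597, -0, 1.386, -0.21], TCP at [136.544, -558.535, 214.601] pointing down, gripper open.
Joint ranges: [-2.91, 2.91], [-0.94, 2.29], [0.18, 2.7], [-1.29, 4.43], [0.17, 2.64], [-3, 3]. Speed limits (rad/s): [2.57, 2.57, 3.14, 3.14, 3.14, 3.14].

### API

Orientations are given as a unit quaternion [w, x, y, z].
In Python, from workcell import get_obs, capture, calibration, sign_off gives the robot as it stands. The module is installed in compiled form; this text tells all that it offers.
- The arm moves only by the shell command python3 -m inch 'ROWS'. ROWS is JSON, one flat list of numbers, 7 for each row, row after row: the turn, a rotation vector about the world's x, y, z in rad, then the shift along the world's x, y, z in cm, then the gripper's target within -1 to 1 (fully open at 1, half-way at 0, shut at -1). In form: [ax, ay, az, tx, ty, tz, hand, ax, ay, az, tx, ty, tz, hand, ...]. A call has 1 to 5 rows; each row is the pose to reach, as a shift and turn from the pose commanded when the call began; what a row does not reach only later rows make up. A row lasts 1/12 s, in which the tool goes at most 41.7 mm and 7.16 degrees, less where a joint would pass 70% of its speed; a pose out of reach is approached as far as the arm can. A call with a gripper value outside its range is refused whole. The fingers move at their own pace and stop on an object; the grip force is fixed at half the most. Time passes only in rows, so rows that repeat a pose let the fingers close. It gives the time, the measured TCP pose, the force and the opening at its end, in the units of the state.
- get_obs(): the state, without advancing time (a new reading comes with each control period).
- capture(name): name is "scene" or "top" or "wrist"; returns (picture, depth): 400x640x3 uint8, red, green, blue; 400x640 float32, mm along the optical axis (not along the pixel's ray), 0 where there is no reading.
- calibration(name): a dict with "fx", "fy", "cx", "cy" (pixels), "k1" (the pictures are not rectified: a ray, as slopes to the right and down, at radius r is drawn at 1 + k1 r^2 times it, then the intrinsics apply), "extrinsics" (4x4, takes a point from camera to world coordinates); the wrist camera has in their place "hand_eye" (4x4, takes a point from camera to tool coordinates, whose origin is the TCP and whose axes are the flange's). Camera axes: x right, y up, looking along -z (the intrinsics and any distortion apply to the point x, -y, -z); pixel columns grow to the right and rows downward; lengths in mm; the calibration is good to about 2 mm. A picture is of the moment at which its call begins: read the wrist's pose just before it. calibration takes no time and is no camera call.
- sign_off(): hands the job in, once; it reports no verdict.
The state is a dict: "clock": time; "joints": joint angles; "qd": joint speeds; "effort": joint torques, N m; "eef_pos": TCP position; "ee_rot": TCP orientation; "wrist_force": force on the tool from outside, world axes, zero at the start; "torque": the same for the moment, N m; "width": finger opening in mm.
Only numpy, scipy, OpenCV 4.12 (cv2) and the standard library are available. Lean on these libraries where they do the work, as an engineer would, in place of code of your own. Each camera call takes 0.05 s, during which the arm holds its last target.

## Working session

There is one attempt and no reset: what is moved stays moved. The work goes in short steps, Python scripts to look and compute and a shell command to move; the robot and the scene stay as the last step left them, time stands still between calls to the robot, and variables do not carry over. Pictures are saved under pics/ and viewed, and the job is handed in when it is done.

```bash
mkdir -p pics
python3 - <<'E'
from workcell import *
import cv2,numpy as np
o=get_obs();print({k:np.round(v,3).tolist() for k,v in o.items()})
for n in ["scene","top"]:
    p,d=capture(n);np.savez(n+"0.npz",p=p,d=d);cv2.imwrite(f"pics/{n}0.png",p[:,:,::-1])
    print(n,{k:np.round(v,3).tolist() for k,v in calibration(n).items()})
print(calibration("wrist"))
E
```

```text
{'clock': 0.0, 'joints': [-1.541, 0.159, 1.598, -0.0, 1.386, -0.21], 'qd': [-0.002, 0.001, -0.0, 0.001, -0.0, 0.001], 'effort': [-0.0, -38.557, -32.211, 0.07, 0.038, -0.0], 'eef_pos': [136.536, -557.914, 213.627], 'ee_rot': [-0.001, 0.993, 0.12, 0.0], 'wrist_force': [-0.287, -0.095, -0.391], 'torque': [0.024, -0.005, 0.034], 'width': 91.941}
scene {'fx': 441.608, 'fy': 441.608, 'cx': 313.512, 'cy': 207.532, 'k1': -0.094, 'extrinsics': [[-0.827, -0.387, 0.407, 989.895], [0.562, -0.57, 0.6, 721.188], [-0.001, 0.725, 0.689, 899.725], [0.0, 0.0, 0.0, 1.0]]}
top {'fx': 398.446, 'fy': 398.446, 'cx': 321.15, 'cy': 198.328, 'k1': 0.018, 'extrinsics': [[0.013, 0.997, -0.08, 428.243], [-1.0, 0.013, -0.005, -8.098], [-0.004, 0.08, 0.997, 921.256], [0.0, 0.0, 0.0, 1.0]]}
{'fx': 310.53503731386854, 'fy': 310.53503731386854, 'cx': 320.54439511016557, 'cy': 199.91953535292413, 'k1': -0.050830479356314046, 'hand_eye': array([[-1.16779000e-04,  9.56893895e-01,  2.90437705e-01,
         8.33488463e+01],
       [ 9.99999108e-01,  4.98230772e-04, -1.23942271e-03,
         6.57243645e-01],
       [-1.33070103e-03,  2.90437301e-01, -9.56893099e-01,
        -1.69478850e+02],
       [ 0.00000000e+00,  0.00000000e+00,  0.00000000e+00,
         1.00000000e+00]])}
```

```bash
ls
```

```text
pics
scene0.npz
top0.npz
```

View pics/scene0.png

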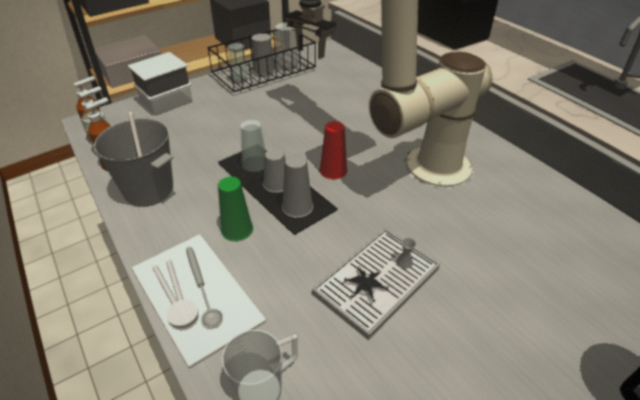

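View pics/top0.png

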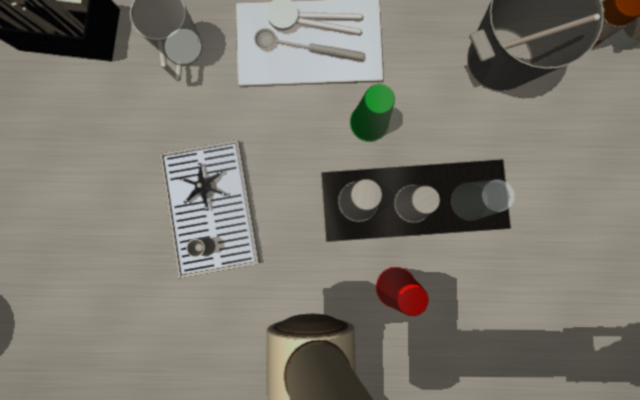

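In the top view, three steel or glass vessels stand on the mat: a tin at (366,195), a tin at (425,199) and the clear glass at (495,196). The green (378,98) and red (412,300) cups are off the mat and coloured, so they are not meant. I'll measure the heights and enlarge a crop to confirm.

```bash
cat > h.py <<'E'
import numpy as np,cv2
from workcell import *
def rays(c,uv):
    uv=np.atleast_2d(np.float64(uv))
    # invert radial model: drawn = s*(1+k1 |s|^2)
    K=np.array([[c['fx'],0,c['cx']],[0,c['fy'],c['cy']],[0,0,1.]])
    n=cv2.undistortPointsIter(uv.reshape(-1,1,2),K,np.array([c['k1'],0,0,0.]),None,None,(3,100,1e-10)).reshape(-1,2)
    return np.c_[n[:,0],-n[:,1],-np.ones(len(n))]
def plane(c,T,uv,z):
    r=rays(c,uv)@T[:3,:3].T; o=T[:3,3]
    return o+r*((z-o[2])/r[:,2])[:,None]
def cloud(c,T,uv,d):
    return T[:3,3]+(rays(c,uv)*np.atleast_1d(d)[:,None])@T[:3,:3].T
def proj(c,T,P):
    q=(np.atleast_2d(P)-T[:3,3])@T[:3,:3]
    s=np.c_[q[:,0]/-q[:,2],q[:,1]/q[:,2]]
    s=s*(1+c['k1']*(s**2).sum(1))[:,None]
    return s*c['fx']+[c['cx'],c['cy']]
def wristT(o):
    from scipy.spatial.transform import Rotation as R
    q=o['ee_rot'];T=np.eye(4);T[:3,:3]=R.from_quat([q[1],q[2],q[3],q[0]]).as_matrix();T[:3,3]=o['eef_pos']
    return T@calibration("wrist")["hand_eye"]
E
python3 - <<'E'
from h import *
a=np.load("top0.npz");c=calibration("top");T=np.array(c["extrinsics"])
p,d=a['p'],a['d']
cv2.imwrite("pics/crop1.png",cv2.resize(p[140:260,310:530,::-1],None,fx=3.5,fy=3.5,interpolation=2))
cv2.imwrite("pics/crop2.png",cv2.resize(p[130:290,150:270,::-1],None,fx=3.7,fy=3.7,interpolation=2))
vv,uu=np.mgrid[0:400,0:640];uv=np.c_[uu.ravel(),vv.ravel()]
P=cloud(c,T,uv,d.ravel()).reshape(400,640,3);np.save("P.npy",P)
for u,v in [(366,195),(425,199),(496,196),(378,98),(412,300),(205,185),(196,247),(330,230),(280,230)]:
    print((u,v),P[v,u].round(1))
# base disc top
for u,v,h in [(366,195,178),(425,199,123)]:
    m=(np.abs(P[:,:,2]-P[v,u,2])<5)&(abs(uu-u)<30)&(abs(vv-v)<30)
    (cx,cy),r=cv2.minEnclosingCircle(np.c_[uu[m],vv[m]].astype(np.float32))
    print(m.sum(),(cx,cy,r),plane(c,T,(cx,cy),h).round(1),P[m].mean(0).round(1),P[m].min(0),P[m].max(0))
E
```

```text
(366, 195) [495.4 -88.  179.6]
(425, 199) [ 493.8 -211.9  124.6]
(496, 196) [ 498.7 -339.4  156.1]
(378, 98) [ 683.8 -111.1  171.2]
(412, 300) [ 302.7 -174.4  171.1]
(205, 185) [523.2 248.2  62.9]
(196, 247) [390.1 259.4  72.8]
(330, 230) [429.6 -24.7   6.3]
(280, 230) [428.1  90.5  -0.7]
774 (366.20355224609375, 194.55137634277344, 15.841142654418945) [[496.4 -88.5 178. ]] [496.7 -88.3 178.6] [ 467.47915755 -118.45913387  174.65257343] [526.04618838 -60.03047833 182.4683146 ]
634 (425.0, 199.78260803222656, 14.351417541503906) [[ 492.4 -212.3  123. ]] [ 492.8 -212.5  123.6] [ 465.82451996 -240.85578795  119.59331222] [ 520.45210542 -184.78357471  128.34272964]
```

View pics/crop1.png

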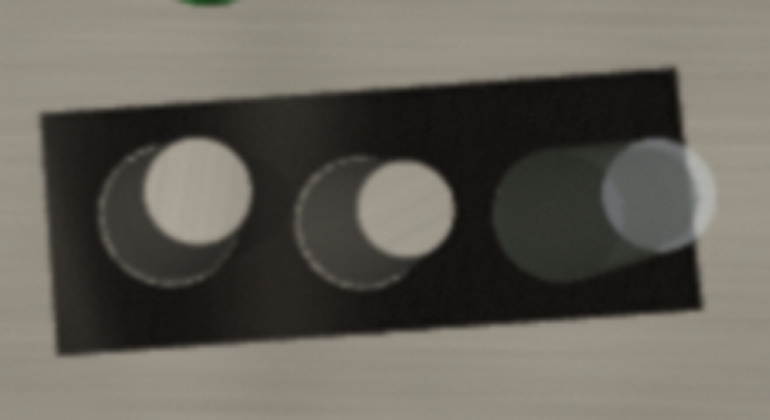

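View pics/crop2.png

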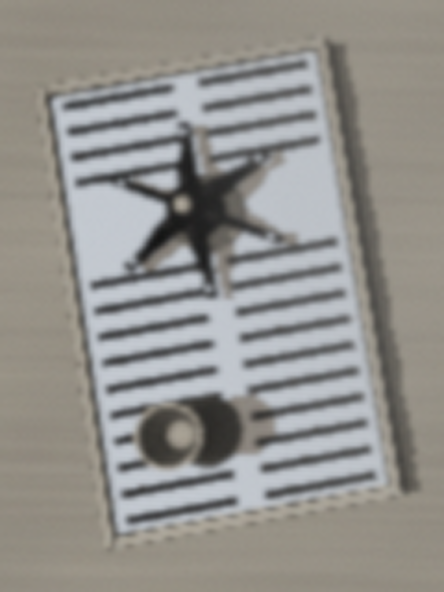

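The tall tin is confirmed at (366,195): its top measures 178–180 mm, against 124 mm for the short tin at (425,199), and the vessel at (495,196) is clear glass. Next I'll measure the rinser and check the tin's mouth ring.

Run:
```python
from h import *
a=np.load("top0.npz");c=calibration("top");T=np.array(c["extrinsics"]);p=a['p'];P=np.load("P.npy")
vv,uu=np.mgrid[0:400,0:640]
g=cv2.cvtColor(p,cv2.COLOR_RGB2GRAY)
# tray outline by height
m=((P[:,:,2]>13)&(uu>140)&(uu<275)&(vv>125)&(vv<290)).astype(np.uint8)
m=cv2.morphologyEx(m,cv2.MORPH_OPEN,np.ones((3,3)))
cs,_=cv2.findContours(m,0,1);k=max(cs,key=cv2.contourArea)
W=plane(c,T,k.reshape(-1,2),26)
r=cv2.minAreaRect(W[:,:2].astype(np.float32));print("rect",r);print(cv2.boxPoints(r).round(1))
# head by height
h=(P[:,:,2]>33)&(P[:,:,2]<52)&(uu>170)&(uu<235)&(vv>155)&(vv<215)
(cx,cy),rr=cv2.minEnclosingCircle(np.c_[uu[h],vv[h]].astype(np.float32))
print("head",h.sum(),cx,cy,rr,plane(c,T,(cx,cy),42))
# tips, eyeballed
t=np.array([(184,125),(265,157),(210,292),(132,267),(118,182),(282,237)])/3.7+[150,130]
W=plane(c,T,t,42);print(W.round(1),W.mean(0))
(q,R0)=cv2.minEnclosingCircle(W[:,:2].astype(np.float32));print(q,R0)
print("nozzle",plane(c,T,np.array([182,203])/3.7+[150,130],68))
# tin mouth circle from crop
t=np.array([(98,215),(130,160),(130,276),(170,287),(108,245),(200,280),(150,147)])/3.5+[310,140]
W=plane(c,T,t,8)[:,:2];A=np.c_[2*W,np.ones(len(W))];s=np.linalg.lstsq(A,(W**2).sum(1),rcond=None)[0];print("mouth",s[:2],np.sqrt(s[2]+s[0]**2+s[1]**2))
```

```text
rect ((476.05828857421875, 248.99542236328125), (284.87835693359375, 183.7733154296875), 11.071470260620117)
[[318.6 311.8]
 [353.9 131.5]
 [633.5 186.2]
 [598.2 366.5]]
head 284 203.0 186.5 24.703338623046875 [[522.10595794 258.78334857  42.        ]]
[[572.9 267.9  42. ]
 [554.1 218.6  42. ]
 [472.4 248.7  42. ]
 [486.8 295.7  42. ]
 [537.8 306.1  42. ]
 [506.  206.8  42. ]] [521.66830538 257.30128116  42.        ]
(521.7470703125, 256.72601318359375) 52.35164260864258
nozzle [[522.76261778 259.20981067  68.        ]]
mouth [495.19230939 -89.58991065] 46.451326665704485
```

The rinser measurements agree on an axis at about (522, 258). The tin is at about (496, −89). I'll move above the tin now.

```bash
python3 -m inch '[0,0,0,2.4,3.1,1,1, 0,0,0,4.8,6.3,2,1, 0,0,0,7.2,9.4,2,1, 0,0,0,9.6,12.5,2,1, 0,0,0,12,15.7,2,1]'; python3 -m inch '[0,0,0,2.4,3.1,0,1, 0,0,0,4.8,6.3,0,1, 0,0,0,7.2,9.4,0,1, 0,0,0,9.6,12.5,0,1, 0,0,0,12,15.7,0,1]'
```

```text
clock: 0.52
eef_pos: [257.2, -399.9, 234.3]
ee_rot: [-0.0, 0.993, 0.119, 0.0]
wrist_force: [1.3, -0.6, 0.3]
width: 91.9
clock: 0.93
eef_pos: [377.2, -242.7, 234.4]
ee_rot: [-0.0, 0.993, 0.119, -0.0]
wrist_force: [0.6, -0.2, 0.5]
width: 91.5
```

```bash
python3 -m inch '[0,0,0,2.4,3.1,0,1, 0,0,0,4.8,6.3,0,1, 0,0,0,7.2,9.4,0,1, 0,0,0,9.6,12.5,0,1, 0,0,0,11.9,15.4,0,1]'; python3 -m inch '[0,0,0,0,0,0,1]'
python3 - <<'E'
from h import *
o=get_obs();T=wristT(o);c=calibration("wrist")
p,d=capture("wrist");cv2.imwrite("pics/w1.png",p[:,:,::-1]);np.savez("w1.npz",p=p,d=d,T=T)
print(o['eef_pos'],o['joints'])
vv,uu=np.mgrid[0:400,0:640];P=cloud(c,T,np.c_[uu.ravel(),vv.ravel()],d.ravel()).reshape(400,640,3)
m=(abs(P[:,:,2]-178)<5)&(np.hypot(P[:,:,0]-496,P[:,:,1]+89)<60)
print(m.sum(),P[m].mean(0),P[m].min(0),P[m].max(0))
(cx,cy),r=cv2.minEnclosingCircle(np.c_[uu[m],vv[m]].astype(np.float32));print(cx,cy,r,plane(c,T,(cx,cy),178))
E
```

```text
clock: 1.35
eef_pos: [496.2, -88.3, 234.3]
ee_rot: [-0.0, 0.993, 0.12, -0.0]
wrist_force: [0.2, -1.1, -0.0]
width: 92.1
clock: 1.43
eef_pos: [497.7, -85.5, 234.1]
ee_rot: [-0.001, 0.992, 0.123, 0.0]
wrist_force: [-0.5, 0.3, 0.0]
width: 92.1
[497.74327122 -85.49433141 234.11741203] [-0.4114902  -0.0388417   1.76449779  0.00259969  1.41639533  0.9129977 ]
4278 [502.76904396 -89.02233658 177.3473065 ] [ 471.49151082 -119.27858158  173.00435439] [530.83278297 -59.83502484 179.62762456]
325.4263000488281 212.97158813476562 37.9088020324707 [[503.17042477 -88.85386586 178.        ]]
```

View pics/w1.png

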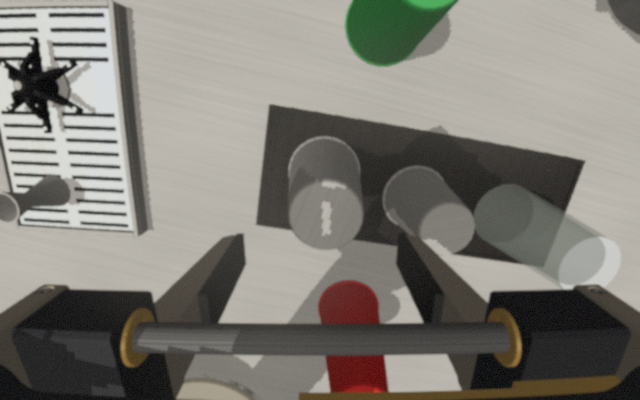

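The wrist view shows the tin's top at (326,213), roughly centred between the fingertips at (240,237) and (402,237). The arm was still settling, so I'll measure again.

```bash
python3 -m inch '[0,0,0,0,0,0,1,0,0,0,0,0,0,1,0,0,0,0,0,0,1]'
cat > tin.py <<'E'
from h import *
import sys
o=get_obs();T=wristT(o);c=calibration("wrist")
p,d=capture("wrist");np.savez("w2.npz",p=p,d=d,T=T)
print(o['eef_pos'])
vv,uu=np.mgrid[0:400,0:640];P=cloud(c,T,np.c_[uu.ravel(),vv.ravel()],d.ravel()).reshape(400,640,3)
m=(abs(P[:,:,2]-178)<5)&(np.hypot(P[:,:,0]-496,P[:,:,1]+89)<60)
print(m.sum(),P[m].mean(0),P[m].min(0),P[m].max(0))
(cx,cy),r=cv2.minEnclosingCircle(np.c_[uu[m],vv[m]].astype(np.float32));print(cx,cy,r,plane(c,T,(cx,cy),178))
h=(P[:,:,2]>60)&(P[:,:,2]<72)&(np.hypot(P[:,:,0]-522,P[:,:,1]-258)<40);print("nozzle",h.sum(),P[h].mean(0) if h.any() else 0)
h=(abs(P[:,:,2]-42)<5)&(np.hypot(P[:,:,0]-522,P[:,:,1]-258)<60);print("head",h.sum(),P[h].mean(0) if h.any() else 0, (P[h].max(0)+P[h].min(0))/2)
h=(abs(P[:,:,2]-123)<5)&(np.hypot(P[:,:,0]-493,P[:,:,1]+212)<60);print("short",h.sum(),P[h].mean(0) if h.any() else 0)
E
python3 tin.py
```

```text
clock: 1.73
eef_pos: [494.9, -91.6, 234.5]
ee_rot: [0.0, 0.993, 0.119, -0.0]
wrist_force: [-0.1, -0.6, -0.1]
width: 91.9
[494.94273882 -91.62682769 234.48821003]
4329 [502.69461544 -89.10712298 177.35140869] [ 471.36631836 -119.39431461  173.01087062] [530.72838695 -59.91257519 179.61423762]
318.5909118652344 207.68182373046875 38.11827850341797 [[503.1039993  -89.08468496 178.        ]]
nozzle 473 [527.07943257 253.90349831  63.85314232]
head 1213 [527.52843875 250.39408736  41.61323438] [526.52565665 252.91031162  42.00894379]
short 2425 [ 499.32295789 -212.88776827  122.57690735]
```

Run:
```python
from h import *
a=np.load("scene0.npz");c=calibration("scene");T=np.array(c["extrinsics"]);p,d=a['p'],a['d']
vv,uu=np.mgrid[0:400,0:640];P=cloud(c,T,np.c_[uu.ravel(),vv.ravel()],d.ravel()).reshape(400,640,3)
for n,z,x,y in [("tall",178,496,-89),("short",123,493,-212),("nozzle",67,522,258),("head",42,522,258)]:
    m=(abs(P[:,:,2]-z)<5)&(np.hypot(P[:,:,0]-x,P[:,:,1]-y)<60)
    (cx,cy),r=cv2.minEnclosingCircle(np.c_[uu[m],vv[m]].astype(np.float32))
    print(n,m.sum(),P[m].mean(0),(P[m].max(0)+P[m].min(0))/2,(cx,cy),plane(c,T,(cx,cy),z))
m=((P[:,:,2]>13)&(P[:,:,2]<34)&(uu>300)&(uu<450)&(vv>220)&(vv<345)).astype(np.uint8)
cs,_=cv2.findContours(cv2.morphologyEx(m,cv2.MORPH_OPEN,np.ones((3,3))),0,1);k=max(cs,key=cv2.contourArea)
r=cv2.minAreaRect(plane(c,T,k.reshape(-1,2),26)[:,:2].astype(np.float32));print(r)
cv2.imwrite("pics/s1.png",cv2.resize(p[130:340,230:450,::-1],None,fx=2.7,fy=2.7,interpolation=2))
```

```text
tall 247 [502.28432622 -83.81113408 176.94381689] [502.30841727 -84.43246418 177.19694773] (295.5, 162.0) [[504.53878029 -79.64381243 178.        ]]
short 185 [ 498.50335492 -208.87718269  121.89917294] [ 498.78701455 -210.74162394  122.04084994] (274.0, 154.5) [[ 500.3354288  -206.47762474  123.        ]]
nozzle 59 [527.78432997 263.32924399  65.81006753] [524.18004474 262.8542728   66.83397463] (366.7112731933594, 276.274658203125) [[526.66383487 261.59633295  67.        ]]
head 224 [529.95361528 264.97173252  41.50476323] [525.40392373 261.62133058  42.04289115] (366.0, 283.5) [[527.8592578  263.73332686  42.        ]]
((483.0836486816406, 254.6162567138672), (292.6908264160156, 182.68807983398438), 11.041842460632324)
```

View pics/s1.png

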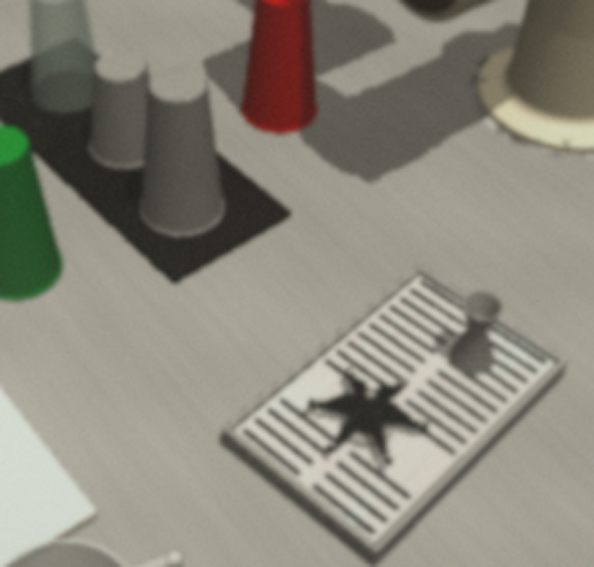

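The cameras differ by about 6 mm in x (tin 496 from the top camera, 503 from wrist and scene). I'll use about (500, −88), which lies within the pads' tolerance, and descend in two stages while checking force.

```bash
python3 -m inch '[0,0,0,0.5,0.3,0,1, 0,0,0,0.5,0.3,-2,1, 0,0,0,0.5,0.3,-4.5,1, 0,0,0,0.5,0.3,-6,1, 0,0,0,0.5,0.3,-6,1]'; python3 -m inch '[0,0,0,0,0,-2,1, 0,0,0,0,0,-4,1, 0,0,0,0,0,-6,1, 0,0,0,0,0,-6,1, 0,0,0,0,0,-6,1]'
python3 - <<'E'
from h import *
print(get_obs()['eef_pos'],get_obs()['wrist_force'])
p,d=capture("wrist");cv2.imwrite("pics/w3.png",p[:,:,::-1])
E
```

```text
clock: 2.2
eef_pos: [498.2, -87.0, 170.9]
ee_rot: [-0.002, 0.993, 0.119, -0.003]
wrist_force: [0.3, -0.2, -0.2]
width: 91.9
clock: 2.62
eef_pos: [500.4, -87.7, 114.9]
ee_rot: [-0.0, 0.993, 0.119, -0.0]
wrist_force: [0.0, 1.2, -0.2]
width: 91.8
[500.42643444 -87.68506187 114.94456709] [ 0.03785376  1.23300496 -0.23112596]
```

View pics/w3.png

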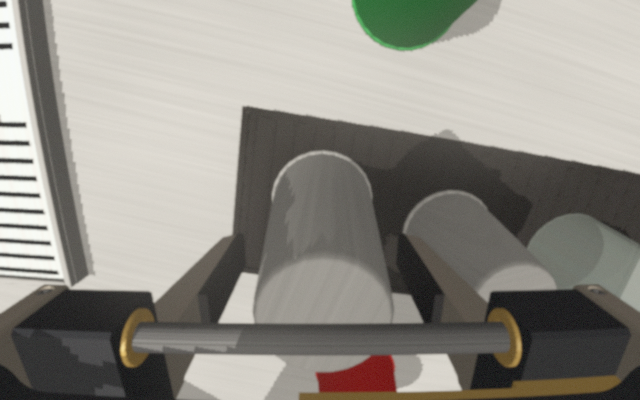

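The tin's top, centred near (323,310), sits between the fingers and is centred on their midpoint at about 321. I'll close the gripper.

```bash
python3 -m inch '[0,0,0,0,0,0,-1,0,0,0,0,0,0,-1,0,0,0,0,0,0,-1,0,0,0,0,0,0,-1,0,0,0,0,0,0,-1]';python3 -m inch '[0,0,0,0,0,0,-1,0,0,0,0,0,0,-1,0,0,0,0,0,0,-1]'
```

```text
clock: 3.08
eef_pos: [501.3, -88.1, 115.7]
ee_rot: [0.001, 0.993, 0.12, 0.001]
wrist_force: [-0.6, -1.9, 4.6]
width: 69.0
clock: 3.33
eef_pos: [501.3, -88.2, 115.7]
ee_rot: [0.001, 0.993, 0.12, 0.001]
wrist_force: [-0.1, -1.7, 5.5]
width: 69.2
```

The opening of 69 mm matches the taper at that height, so I'll lift.

```bash
python3 -m inch '[0,0,0,0,0,1,-1, 0,0,0,0,0,2.5,-1, 0,0,0,0,0,4,-1, 0,0,0,0,0,5.5,-1,0,0,0,0,0,7,-1]';python3 -m inch '[0,0,0,0,0,2,-1, 0,0,0,0,0,4,-1, 0,0,0,0,0,5,-1, 0,0,0,0,0,5,-1, 0,0,0,0,0,5,-1]'
python3 - <<'E'
from h import *
print(get_obs()['eef_pos'],get_obs()['wrist_force'])
p,d=capture("scene");cv2.imwrite("pics/s4.png",p[100:300,180:480,::-1])
E
```

```text
clock: 3.75
eef_pos: [499.7, -86.8, 184.7]
ee_rot: [-0.001, 0.993, 0.12, -0.001]
wrist_force: [0.0, 0.1, -2.2]
width: 69.2
clock: 4.17
eef_pos: [500.3, -87.3, 234.2]
ee_rot: [-0.0, 0.993, 0.12, -0.0]
wrist_force: [-0.5, 0.1, -2.1]
width: 69.0
[500.32978912 -87.31576681 234.16615948] [-0.51321993  0.06683684 -2.14371308]
```

View pics/s4.png

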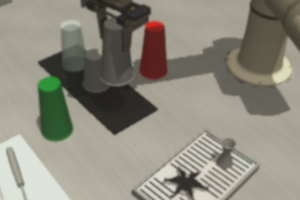

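The tin is held: the wrist force changed by about −2 N and the tin is visible clear of the mat. I'll carry it to above the rinser by the measured same-camera offset (+25, +346) mm.

```bash
python3 -m inch '[0,0,0,0.2,2.5,0,-1, 0,0,0,0.4,6,0,-1, 0,0,0,0.7,9.5,0,-1, 0,0,0,1,13,0,-1,0,0,0,1.2,16.5,0,-1]';python3 -m inch '[0,0,0,0.2,3.5,0,-1, 0,0,0,0.5,7,0,-1, 0,0,0,0.7,10.5,0,-1, 0,0,0,1,14,0,-1,0,0,0,1.2,16.5,0,-1]';python3 -m inch '[0,0,0,0.1,1.6,0,-1, 0,0,0,0.1,1.6,0,-1, 0,0,0,0.1,1.6,0,-1, 0,0,0,0.1,1.6,0,-1]'
python3 - <<'E'
from h import *
o=get_obs();print(o['eef_pos'],o['wrist_force'],o['joints'])
for n in ["top","scene","wrist"]:
    o=get_obs();p,d=capture(n);np.savez(n+"5.npz",p=p,d=d,T=wristT(o))
    cv2.imwrite(f"pics/{n}5.png",p[:,:,::-1])
p=cv2.imread("pics/scene5.png");cv2.imwrite("pics/s5c.png",cv2.resize(p[150:350,280:480],None,fx=3,fy=3,interpolation=2))
E
```

```text
clock: 4.63
eef_pos: [511.4, 79.1, 232.6]
ee_rot: [-0.0, 0.993, 0.119, -0.002]
wrist_force: [1.3, -0.1, -2.0]
width: 68.7
clock: 5.05
eef_pos: [523.0, 245.2, 232.3]
ee_rot: [-0.0, 0.993, 0.12, -0.002]
wrist_force: [-0.1, -0.4, -2.4]
width: 69.1
clock: 5.38
eef_pos: [524.9, 257.5, 233.2]
ee_rot: [0.0, 0.993, 0.119, -0.001]
wrist_force: [0.4, -0.7, -2.5]
width: 68.8
[524.9388467  257.51247923 233.23166691] [ 0.42048763 -0.65240316 -2.52081225] [ 2.49839376e-01  1.73244630e-01  1.54332802e+00 -5.42597961e-04
  1.42758827e+00  1.58130206e+00]
```

View pics/s5c.png

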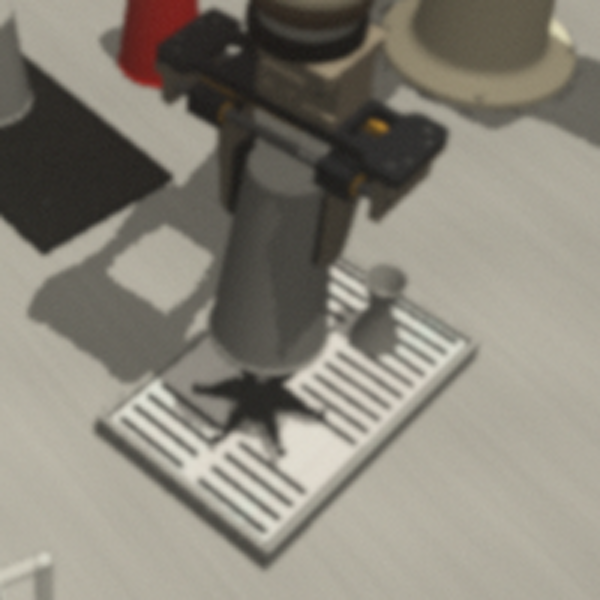

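View pics/wrist5.png

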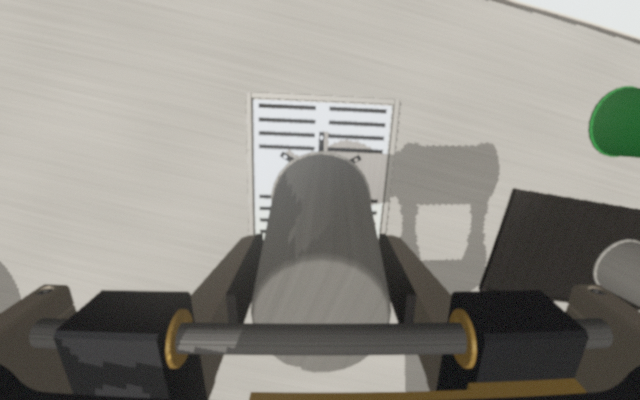

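View pics/top5.png

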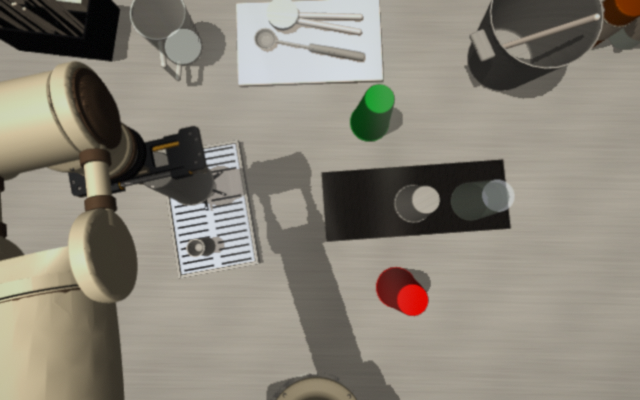

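The wrist view shows the mouth (front edge at (321,152)) laterally centred over the arm tips at (288,156), (322,135) and (357,157). The scene view shows it upright over the head. I'll lower it to just above the nozzle and measure the tin wall against the head.

```bash
python3 -m inch '[0,0,0,0,0,-1.5,-1, 0,0,0,0,0,-3,-1, 0,0,0,0,0,-4.5,-1, 0,0,0,0,0,-4.5,-1, 0,0,0,0,0,-4.5,-1]'
cat > fit.py <<'E'
from h import *
from scipy.optimize import least_squares
o=get_obs();print(o['eef_pos'],o['wrist_force'])
for n in ["scene","top","wrist"]:
    o=get_obs();p,d=capture(n);c=calibration(n);T=wristT(o) if n=="wrist" else np.array(c["extrinsics"])
    np.savez(n+"6.npz",p=p,d=d,T=T);cv2.imwrite(f"pics/{n}6.png",p[:,:,::-1])
    vv,uu=np.mgrid[0:400,0:640];P=cloud(c,T,np.c_[uu.ravel(),vv.ravel()],d.ravel())
    e=o['eef_pos'];zt=e[2]-114.6+8   # mouth z estimate
    m=(np.hypot(P[:,0]-e[0],P[:,1]-e[1])<60)&(P[:,2]>zt+4)&(P[:,2]<zt+90)&(d.ravel()>0)
    Q=P[m]
    # cone: axis x0+ax*(z-zt), radius 45-15*(z-zt)/170
    f=lambda s:np.hypot(Q[:,0]-s[0]-s[2]*(Q[:,2]-zt),Q[:,1]-s[1]-s[3]*(Q[:,2]-zt))-(45-15*(Q[:,2]-zt)/170)
    if len(Q)<50: print(n,len(Q));continue
    s=least_squares(f,[e[0],e[1],0,0],loss="soft_l1",f_scale=1.5)
    print(n,len(Q),"mouth",s.x.round(3),"res",np.median(abs(s.fun)),"lowest z",np.percentile(P[(np.hypot(P[:,0]-s.x[0],P[:,1]-s.x[1])<47)&(P[:,2]>zt-12),2],2))
E
python3 fit.py
python3 - <<'E'
import cv2
p=cv2.imread("pics/scene6.png");cv2.imwrite("pics/s6c.png",cv2.resize(p[150:350,280:480],None,fx=3,fy=3,interpolation=2))
E
```

```text
clock: 5.95
eef_pos: [525.1, 257.6, 189.0]
ee_rot: [0.0, 0.993, 0.119, -0.001]
wrist_force: [0.4, -0.2, -2.0]
width: 68.9
[525.05142504 257.64183992 189.01234451] [ 0.39796472 -0.22887679 -1.99216684]
scene 1038 mouth [ 5.23591e+02  2.59632e+02 -6.00000e-03 -1.00000e-02] res 0.6165704724844474 lowest z 91.81060130050737
top 624 mouth [ 5.22383e+02  2.57782e+02 -8.00000e-03  2.50000e-02] res 0.42744987689618696 lowest z 108.00293090458021
wrist 3133 mouth [ 5.25782e+02  2.57083e+02 -1.00000e-02 -1.00000e-03] res 0.14066733035372891 lowest z 108.66867175263168
```

View pics/s6c.png

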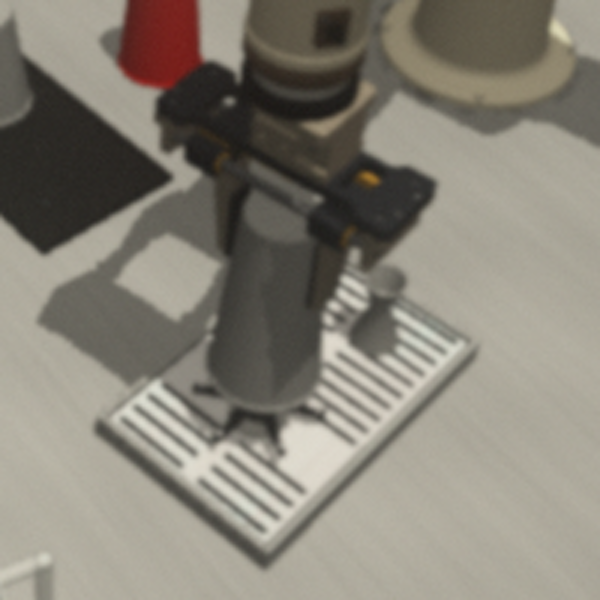

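View pics/wrist6.png

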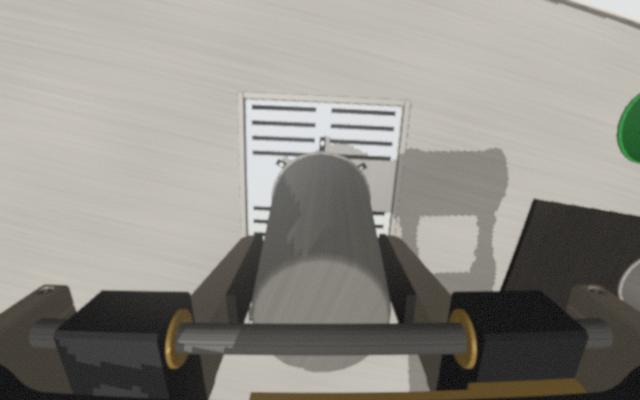

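Run:
```python
from h import *
from scipy.optimize import least_squares
a=np.load("wrist6.npz");c=calibration("wrist");T=a['T']
cv2.imwrite("pics/w6c.png",cv2.resize(a['p'][120:200,240:400,::-1],None,fx=5,fy=5,interpolation=2))
# scene0: arm points only, dark pixels
b=np.load("scene0.npz");c2=calibration("scene");T2=np.array(c2["extrinsics"])
cv2.imwrite("pics/s0c.png",cv2.resize(b['p'][255:310,330:400,::-1],None,fx=10,fy=10,interpolation=2))
```

```text
(no output)
```

View pics/w6c.png

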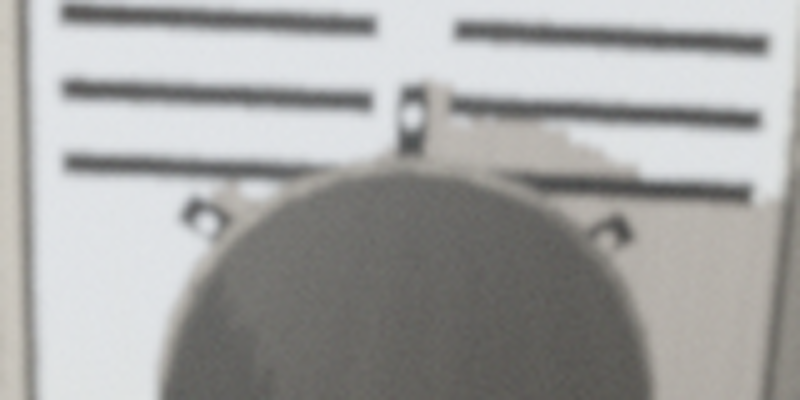

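View pics/s0c.png

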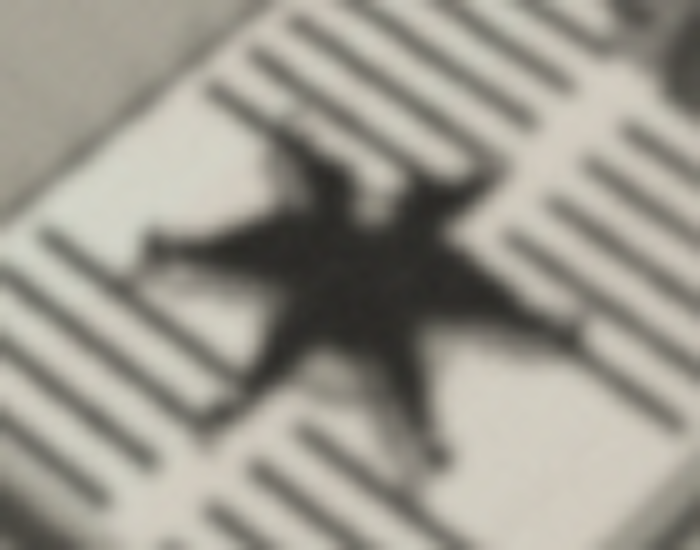

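Run:
```python
from h import *
from scipy.optimize import least_squares
def circ(W,x0):
    return least_squares(lambda s:np.hypot(W[:,0]-s[0],W[:,1]-s[1])-54,x0)
a=np.load("wrist6.npz");c=calibration("wrist");T=a['T']
W=plane(c,T,np.array([(412,86),(185,208),(632,235)])/5.+[240,120],42);r=circ(W,[523,258]);print(W.round(1),r.x,r.fun)
c=calibration("scene");T=np.array(c["extrinsics"])
t=np.array([(285,125),(146,247),(202,432),(443,470),(582,345),(497,170)])/10.+[330,255]
W=plane(c,T,t,42);r=circ(W,[523,258]);print(W.round(1),r.x,r.fun.round(1),W.mean(0))
```

```text
[[578.7 268.   42. ]
 [543.5 307.7  42. ]
 [559.9 216.2  42. ]] [525.39115561 257.22815064] [ 0.41142832 -0.41744617 -0.40752512]
[[512.4 215.1  42. ]
 [563.4 225.7  42. ]
 [584.9 275.9  42. ]
 [545.3 315.9  42. ]
 [495.5 307.4  42. ]
 [478.1 255.7  42. ]] [530.48313632 266.05733828] [ 0.1 -1.9  1.3 -2.   0.1 -0.6] [529.93012238 265.93688275  42.        ]
```

Wrist camera: head axis (525.4, 257.2), mouth (525.8, 257.1), so they agree within 1 mm. The top camera agrees too (522.3, 258.2 against 522.4, 257.8). The scene camera's oblique estimate differs by several mm, and I'm discounting it because it showed a bias of several mm elsewhere. I'll descend now.

```bash
python3 -m inch '[0,0,0,0,0,-1,-1, 0,0,0,0,0,-2,-1, 0,0,0,0,0,-3,-1, 0,0,0,0,0,-3.5,-1, 0,0,0,0,0,-3.5,-1]'; python3 -m inch '[0,0,0,0,0,-0.2,-1, 0,0,0,0,0,-0.4,-1, 0,0,0,0,0,-0.5,-1,0,0,0,0,0,-0.5,-1]'
```

```text
clock: 6.52
eef_pos: [524.0, 258.1, 152.0]
ee_rot: [0.0, 0.993, 0.12, -0.002]
wrist_force: [0.3, 0.7, -1.6]
width: 68.9
clock: 6.85
eef_pos: [525.9, 258.5, 150.0]
ee_rot: [-0.0, 0.993, 0.12, 0.0]
wrist_force: [-0.1, -0.0, -1.5]
width: 68.8
```

```bash
python3 -m inch '[0,0,0,0,0,-0.2,-1, 0,0,0,0,0,-0.3,-1, 0,0,0,0,0,-0.3,-1]'; python3 -m inch '[0,0,0,0,0,-0.1,-1, 0,0,0,0,0,-0.2,-1, 0,0,0,0,0,-0.2,-1]';python3 -m inch '[0,0,0,0,0,-0.1,-1, 0,0,0,0,0,-0.3,-1, 0,0,0,0,0,-0.3,-1]'
```

```text
clock: 7.1
eef_pos: [526.4, 258.6, 147.7]
ee_rot: [-0.0, 0.993, 0.12, 0.001]
wrist_force: [-0.6, -0.1, 3.7]
width: 68.9
clock: 7.35
eef_pos: [526.3, 258.6, 145.5]
ee_rot: [-0.0, 0.993, 0.12, 0.001]
wrist_force: [0.6, -1.3, 5.8]
width: 68.7
clock: 7.6
eef_pos: [526.4, 258.6, 142.7]
ee_rot: [-0.0, 0.993, 0.12, 0.001]
wrist_force: [0.4, -0.4, 6.9]
width: 68.8
```

Contact came at TCP z of about 148–149, and the force is climbing the spring line. I'll keep pressing until the stop.

```bash
python3 -m inch '[0,0,0,0,0,-0.1,-1, 0,0,0,0,0,-0.3,-1, 0,0,0,0,0,-0.3,-1]'; python3 -m inch '[0,0,0,0,0,-0.1,-1, 0,0,0,0,0,-0.2,-1, 0,0,0,0,0,-0.2,-1]';python3 -m inch '[0,0,0,0,0,-0.1,-1, 0,0,0,0,0,-0.1,-1, 0,0,0,0,0,-0.1,-1]'
```

```text
clock: 7.85
eef_pos: [526.5, 258.7, 140.0]
ee_rot: [-0.0, 0.993, 0.12, 0.001]
wrist_force: [-1.1, 0.0, 9.0]
width: 69.0
clock: 8.1
eef_pos: [527.1, 258.8, 139.5]
ee_rot: [-0.0, 0.993, 0.12, 0.002]
wrist_force: [-2.1, -0.6, 13.6]
width: 69.3
clock: 8.35
eef_pos: [527.5, 258.9, 139.3]
ee_rot: [-0.0, 0.993, 0.12, 0.002]
wrist_force: [-3.5, -0.6, 16.8]
width: 68.8
```

The force now rises sharply (9 to 16.8 N over 0.7 mm), so the stop is reached. I'll do a final check with the cameras.

```bash
python3 -m inch '[0,0,0,0,0,0,-1, 0,0,0,0,0,0,-1, 0,0,0,0,0,0,-1]'; python3 fit.py
python3 - <<'E'
import cv2,numpy as np
a=cv2.imread("pics/scene6.png")[150:350,280:480];b=cv2.imread("pics/wrist6.png")[100:300,220:420]
cv2.imwrite("pics/fin.png",cv2.resize(np.hstack([a,b]),None,fx=2,fy=2,interpolation=2))
E
```

```text
clock: 8.6
eef_pos: [527.5, 258.8, 139.3]
ee_rot: [-0.0, 0.993, 0.12, 0.003]
wrist_force: [-3.2, -0.6, 16.1]
width: 68.6
[527.46743911 258.84350189 139.34021021] [-3.15346254 -0.64683851 16.07164409]
scene 917 mouth [ 5.24513e+02  2.60881e+02  6.00000e-03 -8.00000e-03] res 0.6182907347010556 lowest z 37.00465786553568
top 553 mouth [5.21583e+02 2.57685e+02 2.10000e-02 2.50000e-02] res 0.5122464004597731 lowest z 46.506842578666614
wrist 2931 mouth [5.25196e+02 2.57372e+02 6.00000e-03 2.00000e-03] res 0.13401003569154568 lowest z 52.52542726555994
```

View pics/fin.png

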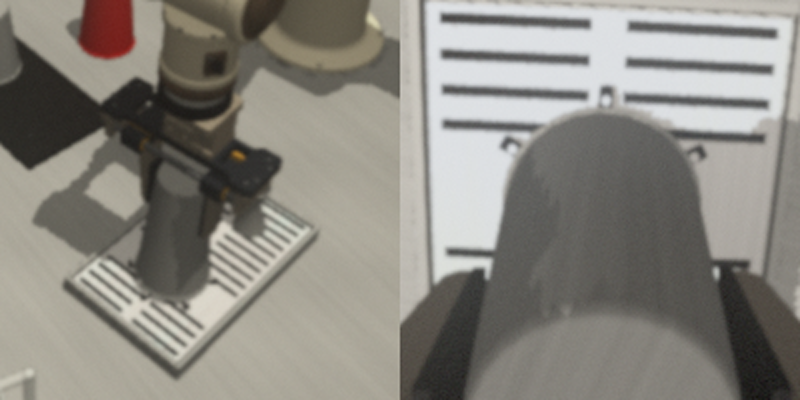

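The left half of the picture (scene view) shows the tin upright on the head, with its rim near (175,285). In the right half (wrist view) the arm tips at (512,147), (606,97) and (697,153) stick out evenly around the mouth. The wrist cone fit puts the mouth at (525.2, 257.4) against the axis at (525.4, 257.2). Everything is steady, so I'm handing in.

```bash
python3 -c "
from workcell import sign_off
print(sign_off())"
```

```text
the job is handed in; nothing more can be done
None
```

I picked up the tall steel tin from the mat, set it over the spray head and pressed it down to the stop. I handed in at about 8.8 s, still gripping and pushing; sign-off gives no verdict.

**What the last checks showed:**
- **Depth:** the tool went down about 9–10 mm after first contact. The force followed the spring up to 9 N, then rose sharply to about 16–17 N within 0.7 mm, which indicates the head reached its stop.
- **Centring and tilt:** the wrist camera puts the mouth within about 0.3 mm of the head axis with a tilt under 0.01 rad. The top camera agrees within about 1 mm, but its fit shows a tilt of about 0.03 rad.
- **Grip:** the gripper opening was steady at about 69 mm.
- **Other items:** I never went near the short tin, the pint glass or the jigger. I did not measure their positions again at the end.

**What disagreed:**
- **Scene camera:** its oblique estimate of the head axis differed from the other cameras by 5–9 mm. I discounted it, because it showed a similar bias on the other objects.
- **Top camera:** it read about 5 mm lower in x than the wrist camera. I relied on offsets measured within one camera instead.
- **Sideways force:** about 3 N remained at the end, pushing the tool toward −x.

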